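Open the sprung board holder to its mark and keep it open

ROBOT

A 7-joint arm with a two-finger parallel gripper is mounted at the origin on the work surface. World frame = base frame: x ahead of the robot, y to its left, z up, the work surface at z = 0. Lengths are in m, angles in rad, forces in N, time in s.
With the tool pointing down it reaches from about 0.425 to 0.95 m from the base axis. Payload 4.7 kg.
Tool frame: the origin (TCP) lies at the very end of the fingers, on their centre line; the grasp point (between the pads) lies 19 mm behind it (bot.grasp_offset is the distance from the TCP to the grasp point, in m); z points along the fingers, y is the line along which they close (so a half turn about z gives the same grasp; the last joint's range is limited). The gripper opens to 87 mm and grips with 3 to 60 N. Pads are 19 mm wide; open, the fingers measure 117 mm over their backs; the gripper's body (75 mm by 190 mm) begins 51 mm behind the grasp point.
Start: joints at [-1.371, 0.469, -0.049, 1.532, 0.024, 1.141, -0.082], TCP at [0.153, 0.657, 0.197] pointing down, gripper open.
Joint ranges: [-2.59, 2.59], [-0.33, 1.99], [-1.39, 1.29], [0.1, 2.45], [-1.04, 4.18], [0.21, 1.99], [-2.66, 2.66]. Speed limits (rad/s): [2.57, 2.57, 3.14, 3.14, 3.14, 3.14, 3.14].

INTERFACE

Orientations are given as a unit quaternion [w, x, y, z].
In Python, from rig import bot, imaging, recognise, silhouettes, landmark_of gives the robot as it stands. The module is installed in compiled form; this text tells all that it offers.
- The arm moves only by the shell command python3 -m inch 'ROWS'. ROWS is JSON, a list of rows, each an object of numbers: "rx", "ry", "rz": the turn, a rotation vector about the tool's x, y, z in rad; "x", "y", "z": the shift along the tool's x, y, z in cm; "hand": the opening, from -1 (shut) to 1 (fully open). A call has 1 to 8 rows; each row is the pose to reach, as a shift and turn from the pose commanded when the call began, along the tool's axes at that moment; what a row does not reach only later rows make up. A row lasts 1/10 s, in which the tool goes at most 50 mm and 8.59 degrees, less where a joint would pass 70% of its speed; a pose out of reach is approached as far as the arm can. A call with a gripper value outside its range is refused whole. The fingers move at their own pace and stop on an object; the grip force is fixed at half the most. Time passes only in rows, so rows that repeat a pose let the fingers close. It gives the time, the measured TCP pose, the force, the opening and the grip force at its end, in the units of the state.
- bot.observe(): the state, without advancing time (a new reading comes with each control period).
- imaging.snapshot(name): name is "side" or "top" or "wrist"; returns a dict with "pixels" (480x640x3 uint8, blue, green, red), "fx", "fy", "cx", "cy" (pixels), "R" (3x3) and "t" (3): a world point X has camera coordinates R X + t; the wrist camera has in their place "tool_from_camera" (4x4, takes a point from camera to tool coordinates, whose origin is the TCP and whose axes are the flange's). Camera axes: x right, y down, z forward; pixel columns grow to the right and rows downward; lengths in m; the calibration is good to about 2 mm. The wrist camera is an equidistant fisheye: a pixel r from the principal point sees the ray r / f radians off the axis. A picture is of the moment at which its call begins: read the wrist's pose just before it. There is no depth.
- bot.hand_in(): hands the job in; it is judged then, once.
Trained networks look in a picture, given as the dict that the camera call returned (one of the last four; its "shot" number tells which), for a name from the list of things; names that differ only in an ending like _2 or _b are one class to them, and where a whole thing is asked for, a point or a joint stands for the part that bears it (a point fixed in the world has none). Each returns a list of dicts, best first, with "p" (0 to 1); they miss things now and then, are a little off and sometimes report something else, mostly with a low value. They report only what shows in the picture. A call takes as long as a camera call. They do not tell look-alikes from the thing itself.
- recognise(picture, query): "uv" ([column, row] in pixels, amid what is visible of it).
- silhouettes(picture, query): "mask" (480x640 bool, what is visible of it) and "uv" ([column, row] in pixels, amid what is visible of it).
- landmark_of(picture, query): "uv" ([column, row] in pixels: a listed point, or the origin of a listed thing).
The state is a dict: "clock": time; "joint_positions": joint angles; "dq": joint speeds; "joint_efforts": joint torques, N m; "tool_pos": TCP position; "eef_rot": TCP orientation; "contact_force": force on the tool from outside, world axes, zero at the start; "torque": the same for the moment, N m; "width": opening from 0.0 (shut) to 1.0 (fully open); "grip_force": force on a finger pad.
Only numpy, scipy, OpenCV 4.12 (cv2) and the standard library are available. Lean on these libraries where they do the work, as an engineer would, in place of code of your own. Each camera call takes 0.05 s, during which the arm holds its last target. There are 200 camera calls.

TASK

I want to put the next circuit board into the board holder. Lift the empty top tray off the pile of parts trays and set it down flat on the rubber mat, without dropping it, so that I can reach the board in the tray below; then pull the holder's spring-loaded jaw open by its pull bar until the jaw's pointer stands at the line on the rider, and keep holding it open there: finish while still holding, do not let go. Leave the other trays with the board, the rider, and everything else on the bench where they are.

Things in the scene. Friction and masses are not known exactly. Their poses are not given: they have to be found in the camera images.
- tray_top: empty tray on top of a pile of 3 alike grey stacking trays, 170 (x) x 60 (y) x 42 mm high; origin: centre of underside. Its top 20 is a straight collar 170 x 60 outside, walls 3.5; below that it is 162 x 52 and stands with 1.5 play inside the next tray's collar, so trays lie 22 apart. Only the pile's top 20 belongs to it; the next collar, as wide, starts 2 below that. 100 to 200 g
- tray_middle: the second tray of the pile, the same shape, with the circuit board in it; origin at the centre of its underside, 22 mm above the bench
- tray_bottom: the lowest tray of the pile, empty, the same shape, standing on the bench; origin at the centre of its underside
- board: green circuit board, 130 x 40, about 14 mm high with its parts, lying in the middle tray; origin at the centre of its underside
- mat: dark rubber bench mat, 220 (its x) x 170 (its y) x 3 mm thick, fixed and bare; origin at the centre of its underside. The pile and the mat may stand either way round
- holder: circuit-board holder, fixed: steel base plate 150 (x) x 120 (y) mm, top 14 above the bench; origin on the bench under the plate's centre. A fixed jaw (44 high) stands across its +x end; a guide block (x -75 to -51, 110 wide, top 48 high) across its -x end, through which the sprung jaw's rods run. A scale bar with a rider lies along its -y side
- sprung_jaw: moving part of the holder: jaw bar (110 mm wide, top 44 high), two 10 mm rods (y +-35, 32 above the bench) and the pull bar joining them outside the guide block. Slides to the holder's -x, at most 80; springs push it shut with 4 N plus 1 N per 10 of travel, plus 0.5 N friction; shuts when let go. Its frame equals the holder's when shut
- pull_bar (a point): centre of the pull bar: steel, 14 thick (holder x), 96 long (holder y), 18 mm high, top 42 and underside 24 above the bench. When shut, 40 of free space lies between it and the guide block; it overhangs the bare bench outside the base plate
- pointer (a point): the pointer, a dark finger 4 mm wide on the -y end of the sprung jaw that moves with it, over the scale bar; axes as the holder's
- rider_line (a point): the mark: the scribed line on top of the small brass rider (16 x 26 x 9 mm) on the scale bar under the pointer's path; axes as the holder's. The pointer is at the mark when both have the same x in the holder's frame; at the start it is 30 to 60 further to -x than the pointer. The rider is no stop: the jaw can be pulled past it
- multimeter: black handheld multimeter, 85 x 170 x 34 mm; leave it where it is; origin at the centre of its underside
- solder_reel: reel of solder, diameter 60, 42 high mm; leave it where it is; origin at the centre of its underside
- flux_tin: flat round metal tin, diameter 60, 24 high mm; leave it where it is; origin at the centre of its underside
- screwdriver: screwdriver lying down along its x, length 190 mm; leave it where it is; origin at the centre of its underside
- spray_can: upright spray can, diameter 60, 170 high mm; leave it where it is; origin at the centre of its underside
- speaker: round car loudspeaker lying face up, diameter 120, 55 high mm; leave it where it is; origin at the centre of its underside
- faceplate: car-radio front panel lying face up, 170 x 48, height 27 mm; leave it where it is; origin at the centre of its underside
Things that resemble listed ones, but are neither listed nor needed, are in the scene too. Leave any green look-alike of the holder alone.

How it is judged:
On the way, in this order (a step that is already met when the one before it is completed fails the run):
1. the top tray is lifted clear of the pile (height (world z) of tray_top above 0.07 m and contact force between tray_top and tray_middle below 0.05 N and contact force between tray_top and the fingers above 0.5 N), for 0.1 s.
2. the top tray lies flat on the mat, let go (x of tray_top in the frame of mat between -0.085 and 0.085 m and y of tray_top in the frame of mat between -0.07 and 0.07 m and height (world z) of tray_top below 0.008 m and angle between tray_top's own z axis and vertical below 0.06 rad and contact force between tray_top and mat above 0.3 N and contact force between tray_top and the fingers below 0.05 N and linear speed of tray_top below 0.03 m/s), for 0.3 s.
3. the jaw is pulled open with its pointer at the rider's line and held (x of pointer in the frame of rider_line between -0.006 and 0.006 m and contact force between sprung_jaw and the fingers above 3 N and linear speed of sprung_jaw below 0.01 m/s), for 0.5 s.
At the end, for the whole second after the job is handed in: Fingers hold the jaw at rest (over 3 N), pointer within 6 mm of the rider's line, through the last second; the lifted tray lies let go and flat on the mat, centre within 85 mm (mat x) and 70 mm (y) of the mat's; other trays, board and bystanders within 25 mm of their starts, rider within 4 mm (all of step 2 and all of step 3 and distance of each of tray_middle, tray_bottom, board, multimeter, solder_reel, flux_tin, screwdriver, spray_can, speaker, faceplate from where it was at the start of the episode below 0.025 m and distance of rider_line from where it was at the start of the episode below 0.004 m); the arm keeps its last pose, push and grip.
It fails at once if the lifted tray is dropped (falls freely from more than about 20 mm above the mat) (distance of tray_top from where it was at the start of the episode above 0.03 m and height (world z) of tray_top above 0.025 m and contact force between tray_top and anything else below 0.005 N).
It fails at once if the other trays or the board are shifted by more than 25 mm (not (distance of each of tray_middle, tray_bottom, board from where it was at the start of the episode below 0.025 m)).
It fails at once if the rider is shifted (distance of rider_line from where it was at the start of the episode above 0.004 m).
It fails at once if a bystander is shifted by more than 25 mm or knocked over (distance of any of multimeter, solder_reel, flux_tin, screwdriver, spray_can, speaker, faceplate from where it was at the start of the episode above 0.025 m or angle between spray_can's own z axis and vertical above 0.5 rad).
It also fails if it takes over 50 s, if anything falls off the work surface, if the arm or the gripper's body presses on something with over 40 N, if the wrist force passes 120 N, or if a joint passes its speed limit or range.

## Working session

There is one attempt and no reset: what is moved stays moved. The work goes in short steps, Python scripts to look and compute and a shell command to move; the robot and the scene stay as the last step left them, time stands still between calls to the robot, and variables do not carry over. Pictures are saved under pics/ and viewed, at most 10 in all, crops included, and the job is handed in when it is done.

```bash
mkdir -p pics
cat > h.py <<'E'
import numpy as np, cv2
from rig import bot, imaging, recognise, silhouettes, landmark_of
from scipy.spatial.transform import Rotation as Ro
def ray(p,uv):
    R=np.array(p["R"]);t=np.array(p["t"])
    d=R.T@np.array([(uv[0]-p["cx"])/p["fx"],(uv[1]-p["cy"])/p["fy"],1]);return -R.T@t,d
def atz(p,uv,z):
    c,d=ray(p,uv);return c+d*(z-c[2])/d[2]
def proj(p,X):
    X=np.asarray(X,float);c=np.array(p["R"])@X.T+np.array(p["t"])[:,None]
    return np.array([c[0]/c[2]*p["fx"]+p["cx"],c[1]/c[2]*p["fy"]+p["cy"]]).T
def wray(p,uv,pos,q):
    T=np.array(p["tool_from_camera"]);d=np.array([uv[0]-p["cx"],uv[1]-p["cy"]])
    a=np.hypot(d[0]/p["fx"],d[1]/p["fy"]);n=d/np.linalg.norm(d)
    v=np.array([*(np.sin(a)*n),np.cos(a)])
    R=Ro.from_quat([q[1],q[2],q[3],q[0]]).as_matrix()
    return pos+R@T[:3,3],R@T[:3,:3]@v
def watz(p,uv,z,pos,q):
    c,d=wray(p,uv,pos,q);return c+d*(z-c[2])/d[2]
E
cat > a.py <<'E'
from h import *
s=bot.observe();print({k:np.round(v,3).tolist() for k,v in s.items()})
Z=dict(tray_top=.044,mat=0,holder=0,pull_bar=.033,pointer=.044,rider_line=.03,sprung_jaw=0,multimeter=0,spray_can=0,speaker=0,faceplate=0,solder_reel=0,flux_tin=0,screwdriver=0,tray_middle=.022)
for n in("top","side"):
    p=imaging.snapshot(n);cv2.imwrite(f"pics/{n}.png",p["pixels"])
    print(n,(-np.array(p["R"]).T@np.array(p["t"])).round(3))
    for k,z in Z.items():
        print(k,[(np.round(r["uv"]).tolist(),round(r["p"],2),atz(p,r["uv"],z)[:2].round(3).tolist()) for r in landmark_of(p,k)[:3]])
E
python3 a.py
```

```text
{'clock': 0.0, 'joint_positions': [-1.371, 0.469, -0.049, 1.534, 0.024, 1.141, -0.082], 'dq': [-0.002, 0.0, 0.001, -0.0, -0.001, -0.001, -0.001], 'joint_efforts': [-0.001, -50.795, -0.081, -23.616, -0.062, 0.038, 0.0], 'tool_pos': [0.153, 0.657, 0.196], 'eef_rot': [-0.0, 0.114, 0.993, -0.001], 'contact_force': [-0.8, -0.431, 0.105], 'torque': [0.001, 0.001, -0.032], 'grip_force': 0.0, 'width': 1.001}
top [ 0.437 -0.028  1.172]
tray_top [([141.0, 279.0], 0.79, [0.499, 0.378])]
mat [([247.0, 287.0], 0.66, [0.484, 0.125])]
holder [([390.0, 211.0], 0.74, [0.687, -0.243]), ([384.0, 323.0], 0.64, [0.396, -0.225])]
pull_bar [([401.0, 371.0], 0.79, [0.282, -0.26]), ([393.0, 259.0], 0.69, [0.557, -0.243])]
pointer [([415.0, 192.0], 0.8, [0.727, -0.302]), ([410.0, 300.0], 0.69, [0.453, -0.282])]
rider_line [([408.0, 298.0], 0.63, [0.458, -0.279]), ([419.0, 205.0], 0.5, [0.697, -0.314])]
sprung_jaw [([384.0, 320.0], 0.78, [0.405, -0.225]), ([146.0, 277.0], 0.69, [0.507, 0.382]), ([388.0, 212.0], 0.68, [0.685, -0.24])]
multimeter []
spray_can [([148.0, 278.0], 0.71, [0.506, 0.377]), ([484.0, 250
[... 916 characters left out ...]
, 306.0], 0.42, [0.692, -0.307])]
sprung_jaw [([286.0, 339.0], 0.9, [0.396, -0.217]), ([404.0, 296.0], 0.66, [0.685, -0.237])]
multimeter [([303.0, 165.0], 0.77, [0.747, 0.352])]
spray_can [([438.0, 396.0], 0.84, [0.585, -0.48]), ([403.0, 295.0], 0.26, [0.685, -0.235])]
speaker [([456.0, 356.0], 0.75, [0.678, -0.424]), ([302.0, 164.0], 0.43, [0.747, 0.357])]
faceplate [([356.0, 401.0], 0.76, [0.444, -0.413])]
solder_reel [([340.0, 199.0], 0.64, [0.752, 0.15])]
flux_tin [([361.0, 228.0], 0.62, [0.733, 0.011]), ([303.0, 162.0], 0.53, [0.754, 0.366]), ([441.0, 397.0], 0.21, [0.59, -0.484])]
screwdriver [([273.0, 279.0], 0.7, [0.452, -0.044])]
tray_middle [([227.0, 174.0], 0.87, [0.516, 0.388])]
```

View pics/top.png

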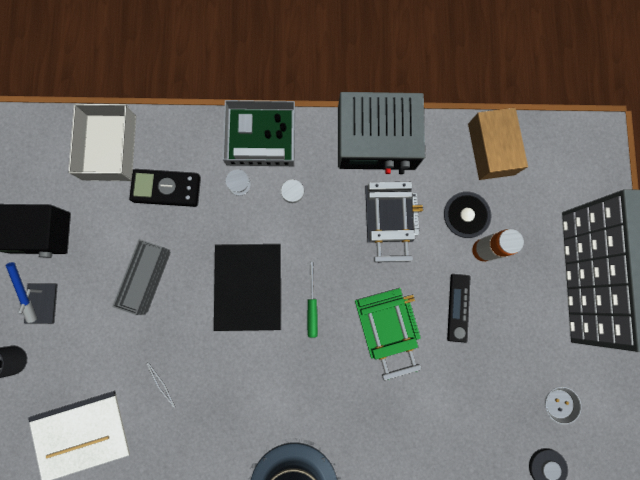

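View pics/side.png

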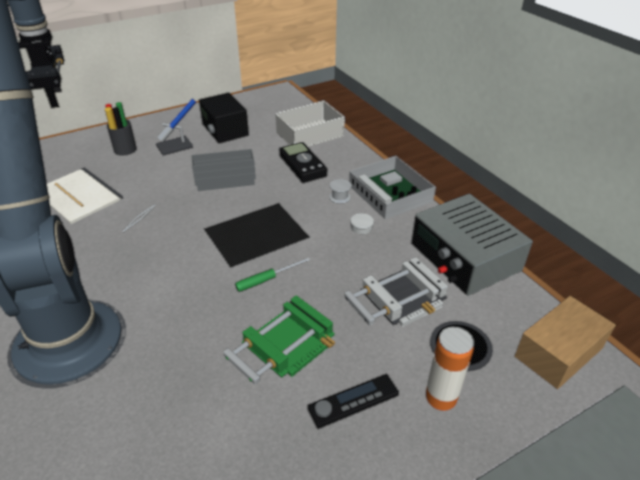

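The top view shows the tray pile at (142,277), the mat at (247,287), the steel holder at (391,215) with its pull bar at (393,259), and the green look-alike at (388,330). The side view agrees: grey holder at (403,292), green one at (283,337). Next I fit the poses to the masks and check an enlarged crop.

```bash
cat > b.py <<'E'
from h import *
from scipy.optimize import minimize
P={n:imaging.snapshot(n) for n in("top","side")}
def box(a,b,h,x,y,w):
    c,s=np.cos(w),np.sin(w);o=[]
    for z in(0,h):
        for i in(-1,1):
            for j in(-1,1): o.append([x+c*i*a/2-s*j*b/2,y+s*i*a/2+c*j*b/2,z])
    return np.array(o)
def fit(k,a,b,h,g):
    M={}
    for n,p in P.items():
        r=silhouettes(p,k)
        print(k,n,[(np.round(q["uv"]).tolist(),round(q["p"],2),int(q["mask"].sum())) for q in r[:3]])
        g0=proj(p,[[g[0],g[1],h/2]])[0]
        r=[q for q in r if np.hypot(*(np.array(q["uv"])-g0))<20]
        if r: M[n]=r[0]["mask"]
    def cost(v):
        t=0
        for n,m in M.items():
            q=np.zeros((480*4,640*4),np.uint8);H=cv2.convexHull(proj(P[n],box(a,b,h,*v)).astype(np.float32))
            cv2.fillConvexPoly(q,((H+.5)*4-.5).round().astype(np.int32),255)
            f=cv2.resize(q,(640,480),interpolation=cv2.INTER_AREA)/255
            t+=1-np.minimum(f,m).sum()/np.maximum(f,m).sum()
        return t
    S=[[*g]]+[[g[0]+d,g[1]+e,g[2]+w] for d,e,w in((.01,0,0),(0,.01,0),(0,0,.1))]
    o=minimize(cost,g,method="Nelder-Mead",options=dict(initial_simplex=S,xatol=1e-4,fatol=1e-5))
    print(k,o.x.round(4),round(o.fun,3))
    return o.x
fit("tray_top",.17,.06,.086,[.505,.38,-.3])
fit("mat",.22,.17,.003,[.487,.13,0])
fit("tray_bottom",.17,.06,.086,[.505,.38,-.3])
for k in("holder","pull_bar","pointer","rider_line"):
    U={n:[r["uv"] for r in landmark_of(p,k)] for n,p in P.items()}
    for u in U["top"]:
        for v in U["side"]:
            c1,d1=ray(P["top"],u);c2,d2=ray(P["side"],v)
            s=np.linalg.lstsq(np.array([d1,-d2]).T,c2-c1,rcond=None)[0]
            A,B=c1+s[0]*d1,c2+s[1]*d2
            if np.linalg.norm(A-B)<.03: print(k,((A+B)/2).round(4),np.linalg.norm(A-B).round(4))
t=P["top"]["pixels"]
cv2.imwrite("pics/c.png",np.hstack([cv2.resize(t[225:325,95:185],None,fx=4.4,fy=4.4,interpolation=2),cv2.resize(t[170:270,350:440],None,fx=4.4,fy=4.4,interpolation=2)]))
E
python3 b.py
```

```text
tray_top top [([138.0, 282.0], 0.93, 1997), ([249.0, 286.0], 0.61, 5812)]
tray_top side [([223.0, 160.0], 0.74, 1126), ([402.0, 295.0], 0.38, 3952)]
tray_top [ 0.507   0.3843 -0.3099] 0.78
mat top [([238.0, 180.0], 0.65, 519)]
mat side [([252.0, 235.0], 0.65, 3847)]
mat [0.4858 0.1266 0.0077] 0.029
tray_bottom top []
tray_bottom side [([222.0, 183.0], 0.82, 779)]
tray_bottom [ 0.505   0.3769 -0.2989] 0.668
holder [ 6.841e-01 -2.395e-01  1.000e-04] 0.0054
holder [ 0.402  -0.2196 -0.0026] 0.005
pull_bar [ 0.2832 -0.2559  0.0361] 0.0079
pull_bar [ 0.5627 -0.2457  0.0328] 0.0001
pointer [ 0.4546 -0.2758  0.0319] 0.0016
pointer [ 0.7287 -0.3016  0.0354] 0.0019
rider_line [ 0.6912 -0.3091  0.0384] 0.0013
rider_line [ 0.455  -0.2744  0.0241] 0.0008
```

View pics/c.png

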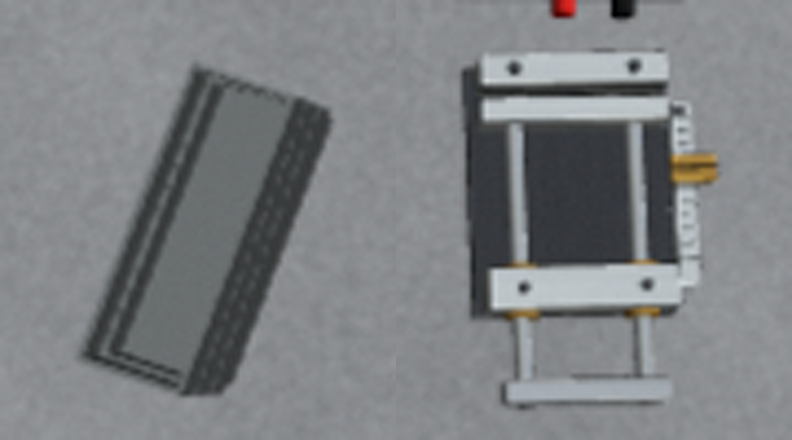

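The crop shows the pile with its top rim's corners at roughly (139,240), (114,306), (137,314), (163,247). Two things look like the holder: the steel one at (391,215) and the green one at (388,330). The steel one is meant, since it has a dark steel plate, a brass rider and a free pull bar, and the green one is excluded by name.

```bash
cat > c.py <<'E'
from h import *
from scipy.optimize import minimize
p=imaging.snapshot("top")
def quad(v,z=.086):
    x,y,w=v;c,s=np.cos(w),np.sin(w)
    return np.array([[x+c*i-s*j,y+s*i+c*j,z] for i,j in((.085,.03),(-.085,.03),(-.085,-.03),(.085,-.03))])
C=np.array([[139.3,239.8],[114.3,305.7],[137,313.6],[163.2,246.6]])
W=np.array([atz(p,c,.086) for c in C]);print(W.round(3),W.mean(0).round(4))
o=minimize(lambda v:((proj(p,quad(v))-C)**2).sum(),[.5,.38,-.3],method="Nelder-Mead");print("hand",o.x.round(4),o.fun)
for k in("tray_top","tray_middle"):
  for n in("top","side"):
    q=imaging.snapshot(n)
    for r in silhouettes(q,k)[:1]:
        m=r["mask"].astype(np.uint8);box=cv2.minAreaRect(cv2.findNonZero(m));print(k,n,np.round(box[0],1),np.round(box[1],1),round(box[2],1),m.sum())
        if n=="top":
            def cost(v):
                f=np.zeros((1920,2560),np.uint8);V=np.vstack([quad(v,.066),quad(v,.086)])
                H=cv2.convexHull(proj(q,V).astype(np.float32));cv2.fillConvexPoly(f,((H+.5)*4-.5).round().astype(np.int32),255)
                f=cv2.resize(f,(640,480),interpolation=cv2.INTER_AREA)/255
                return 1-np.minimum(f,m).sum()/np.maximum(f,m).sum()
            o=minimize(cost,[.505,.38,-.3],method="Nelder-Mead",options=dict(initial_simplex=[[.505,.38,-.3],[.515,.38,-.3],[.505,.39,-.3],[.505,.38,-.2]]));print(o.x.round(4),o.fun)
E
python3 c.py
```

```text
[[0.591 0.373 0.086]
 [0.434 0.422 0.086]
 [0.417 0.368 0.086]
 [0.575 0.316 0.086]] [0.5042 0.3699 0.086 ]
hand [ 0.5043  0.3699 -0.3078] 5.818046317663223
tray_top top [138.4 276.8] [28.  73.7] 21.8 2002
[ 0.5037  0.3737 -0.3135] 0.03895418356844471
tray_top side [221.9 160.3] [17.7 62.5] 84.0 1096
tray_middle top [153.3 280.9] [ 3.9 70.6] 20.8 227
[ 0.4948  0.3434 -0.0882] 0.8894636739651004
tray_middle side [224.  172.2] [ 6.4 60.4] 83.7 337
```

```bash
cat > go.py <<'E'
import sys
from h import *
x,y,z,psi=map(float,sys.argv[1:5])  # psi: world angle of tool y, mod pi
s=bot.observe();q=s["eef_rot"];R=Ro.from_quat([*q[1:],q[0]]).as_matrix()
best=None
for a in(psi,psi+np.pi):
    Y=np.array([np.cos(a),np.sin(a),0]);Z=np.array([0,0,-1]);T=np.array([np.cross(Y,Z),Y,Z]).T
    v=Ro.from_matrix(R.T@T).as_rotvec()
    if best is None or np.linalg.norm(v)<np.linalg.norm(best): best=v
print("shift cm",(R.T@(np.array([x,y,z])-s["tool_pos"])*100).round(2),"rot",best.round(4))
print("tcp",np.round(s["tool_pos"],4),"F",np.round(s["contact_force"],1),"w",round(s["width"],3),"g",s["grip_force"],"t",s["clock"],"j",np.round(s["joint_positions"],2))
E
python3 go.py .504 .372 .18 1.261
```

```text
shift cm [-40.65 -19.84   1.71] rot [ 0.0001 -0.      0.081 ]
tcp [0.1531 0.6574 0.1971] F [ 0.2 -0.2  0.5] w 1.0 g 0.0 t 2.85 j [-1.37  0.47 -0.05  1.53  0.02  1.14 -0.08]
```

```bash
python3 -m inch '[{"x":-3,"y":-1.5},{"x":-6,"y":-3},{"x":-9,"y":-4.5},{"x":-12,"y":-6},{"x":-15,"y":-7.5},{"x":-18,"y":-9},{"x":-20,"y":-10},{"x":-20,"y":-10}]'; python3 go.py .504 .372 .18 1.261
```

```text
shift cm [-40.65 -19.84   1.71] rot [ 0.0001 -0.      0.081 ]
tcp [0.1531 0.6574 0.1971] F [ 0.2 -0.2  0.5] w 1.0 g 0.0 t 2.85 j [-1.37  0.47 -0.05  1.53  0.02  1.14 -0.08]validation failed for argument at $[0]...
```

```bash
python3 -m inch '[{"rx":0,"ry":0,"rz":0,"x":-3,"y":-1.5,"z":0,"hand":1},{"rx":0,"ry":0,"rz":0,"x":-6,"y":-3,"z":0,"hand":1},{"rx":0,"ry":0,"rz":0,"x":-9,"y":-4.5,"z":0,"hand":1},{"rx":0,"ry":0,"rz":0,"x":-12,"y":-6,"z":0,"hand":1},{"rx":0,"ry":0,"rz":0,"x":-15,"y":-7.5,"z":0,"hand":1},{"rx":0,"ry":0,"rz":0,"x":-18,"y":-9,"z":0,"hand":1},{"rx":0,"ry":0,"rz":0,"x":-20,"y":-10,"z":0,"hand":1}]'; python3 go.py .504 .372 .18 1.261
```

```text
clock: 3.55
tool_pos: [0.3277, 0.5126, 0.1973]
eef_rot: [0.001, 0.116, 0.993, -0.0]
contact_force: [-0.5, 0.0, -0.6]
width: 1.0
grip_force: 0.0
shift cm [-20.38  -9.63   1.75] rot [-0.0002  0.0012  0.078 ]
tcp [0.3277 0.5126 0.1973] F [-0.5  0.  -0.6] w 1.0 g 0.0 t 3.55 j [-1.08  0.36  0.01  1.7  -0.    1.08  0.27]
```

```bash
python3 -m inch '[{"rx":0,"ry":0,"rz":0.02,"x":-3,"y":-1.5,"z":0.5,"hand":1},{"rx":0,"ry":0,"rz":0.04,"x":-6,"y":-3,"z":1,"hand":1},{"rx":0,"ry":0,"rz":0.06,"x":-9,"y":-4.5,"z":1.5,"hand":1},{"rx":0,"ry":0,"rz":0.08,"x":-12,"y":-6,"z":1.8,"hand":1},{"rx":0,"ry":0,"rz":0.08,"x":-15,"y":-7.5,"z":1.8,"hand":1},{"rx":0,"ry":0,"rz":0.08,"x":-18,"y":-9,"z":1.8,"hand":1},{"rx":0,"ry":0,"rz":0.08,"x":-20.4,"y":-9.6,"z":1.8,"hand":1},{"rx":0,"ry":0,"rz":0.08,"x":-20.4,"y":-9.6,"z":1.8,"hand":1}]'
cat > w.py <<'E'
import sys
from h import *
s=bot.observe();p=imaging.snapshot("wrist");cv2.imwrite(f"pics/{sys.argv[1]}.png",p["pixels"])
print(np.round(s["tool_pos"],4),np.round(s["eef_rot"],4),np.round(p["tool_from_camera"],3).tolist(),p["fx"],p["cx"],p["cy"])
for a in sys.argv[2:]:
    k,z=a.split(":")
    for f in(landmark_of,silhouettes):
        for r in f(p,k)[:2]:
            print(k,f.__name__,np.round(r["uv"],1),round(r["p"],2),watz(p,r["uv"],float(z),s["tool_pos"],s["eef_rot"]).round(4))
            if "mask" in r:
                c=cv2.findContours(r["mask"].astype(np.uint8),0,1)[0];c=max(c,key=cv2.contourArea)[:,0]
                X=np.array([watz(p,u,float(z),s["tool_pos"],s["eef_rot"])[:2] for u in c],np.float32)*1000
                b=cv2.minAreaRect(X);print("  rect mm",np.round(b[0],1),np.round(b[1],1),round(b[2],2))
E
python3 w.py w1 tray_top:.086; python3 go.py .504 .372 .12 1.261
```

```text
clock: 4.35
tool_pos: [0.5062, 0.3712, 0.1792]
eef_rot: [0.001, 0.157, 0.988, -0.001]
contact_force: [-0.4, -0.8, -1.1]
width: 1.001
grip_force: 0.0
[0.5062 0.3712 0.1792] [ 1.300e-03  1.573e-01  9.876e-01 -5.000e-04] [[0.002, -0.959, -0.283, 0.077], [1.0, 0.002, -0.001, -0.0], [0.001, -0.283, 0.959, -0.188], [0.0, 0.0, 0.0, 1.0]] 371.64829954431775 316.98579195339767 239.7409196333542
tray_top call [320.9 217.2] 0.68 [0.4957 0.3772 0.086 ]
tray_top call [319.3 219.6] 0.57 [0.4971 0.3755 0.086 ]
  rect mm [503.9 373.9] [ 60.8 167.1] 72.11
shift cm [-0.39 -0.27  5.89] rot [ 0.0003 -0.0011  0.0021]
tcp [0.5011 0.3758 0.1789] F [-0.5  0.9 -0.3] w 1.0 g 0.0 t 4.5 j [-0.78  0.4   0.09  1.68 -0.04  1.06  0.59]
```

View pics/w1.png

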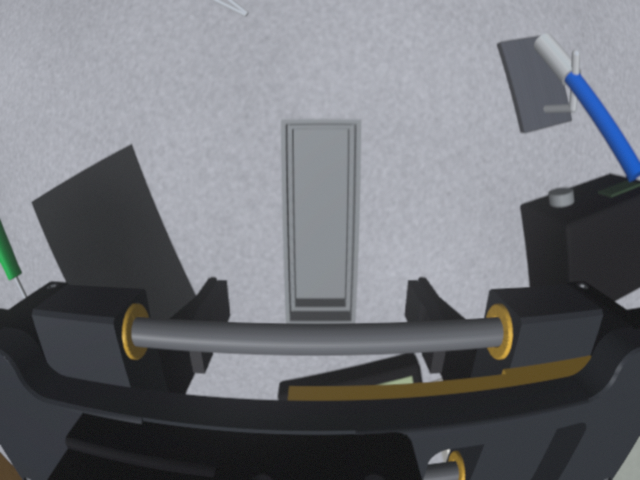

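The wrist picture shows the tray at (320,218), square between the open fingers.

```bash
python3 -m inch '[{"rx":0,"ry":0,"rz":0,"x":-0.2,"y":-0.1,"z":1.5,"hand":1},{"rx":0,"ry":0,"rz":0,"x":-0.3,"y":-0.2,"z":3,"hand":1},{"rx":0,"ry":0,"rz":0,"x":-0.3,"y":-0.2,"z":5,"hand":1},{"rx":0,"ry":0,"rz":0,"x":-0.3,"y":-0.2,"z":6,"hand":1},{"rx":0,"ry":0,"rz":0,"x":-0.3,"y":-0.2,"z":6,"hand":1},{"rx":0,"ry":0,"rz":0,"x":-0.3,"y":-0.2,"z":6,"hand":1}]';  python3 w.py w2 tray_top:.086; python3 go.py .504 .373 .069 1.261
```

```text
clock: 5.1
tool_pos: [0.5042, 0.3723, 0.1188]
eef_rot: [-0.0, 0.154, 0.988, -0.0]
contact_force: [-0.4, 0.6, 1.0]
width: 0.997
grip_force: 0.0
[0.5042 0.3723 0.1188] [-1.000e-04  1.536e-01  9.881e-01 -1.000e-04] [[0.002, -0.959, -0.283, 0.077], [1.0, 0.002, -0.001, -0.0], [0.001, -0.283, 0.959, -0.188], [0.0, 0.0, 0.0, 1.0]] 371.64829954431775 316.98579195339767 239.7409196333542
tray_top call [319.9 243.1] 0.95 [0.4956 0.3765 0.086 ]
tray_top call [322.4 224.5] 0.6 [0.4847 0.3815 0.086 ]
  rect mm [486.9 379.5] [ 60.9 132.2] 72.0
shift cm [0.1 0.  5.1] rot [0.0016 0.0009 0.0011]
tcp [0.5049 0.3726 0.12  ] F [ 1.1 -0.6 -0.5] w 1.005 g 0.0 t 5.25 j [-0.77  0.46  0.09  1.74 -0.05  0.94  0.6 ]
```

```bash
python3 -m inch '[{"rx":0,"ry":0,"rz":0,"x":0,"y":0,"z":1.5,"hand":1},{"rx":0,"ry":0,"rz":0,"x":0,"y":0,"z":3,"hand":1},{"rx":0,"ry":0,"rz":0,"x":0,"y":0,"z":4.3,"hand":1},{"rx":0,"ry":0,"rz":0,"x":0,"y":0,"z":5.05,"hand":1},{"rx":0,"ry":0,"rz":0,"x":0,"y":0,"z":5.05,"hand":1},{"rx":0,"ry":0,"rz":0,"x":0,"y":0,"z":5.05,"hand":1}]'; python3 go.py .504 .373 .069 1.261
```

```text
clock: 5.85
tool_pos: [0.5044, 0.3721, 0.0683]
eef_rot: [-0.0, 0.154, 0.988, -0.0]
contact_force: [0.5, 0.6, 0.1]
width: 1.0
grip_force: 0.0
shift cm [ 0.07  0.07 -0.07] rot [-0.0001 -0.0001  0.001 ]
tcp [0.5044 0.3721 0.0683] F [0.5 0.6 0.1] w 1.0 g 0.0 t 5.85 j [-0.76  0.52  0.08  1.78 -0.06  0.84  0.61]
```

```bash
python3 -m inch '[{"rx":0,"ry":0,"rz":0,"x":0,"y":0,"z":-0.1,"hand":0.6},{"rx":0,"ry":0,"rz":0,"x":0,"y":0,"z":-0.1,"hand":0.3},{"rx":0,"ry":0,"rz":0,"x":0,"y":0,"z":-0.1,"hand":0},{"rx":0,"ry":0,"rz":0,"x":0,"y":0,"z":-0.1,"hand":0},{"rx":0,"ry":0,"rz":0,"x":0,"y":0,"z":-0.1,"hand":0},{"rx":0,"ry":0,"rz":0,"x":0,"y":0,"z":-0.1,"hand":0}]'; python3 go.py .504 .373 .069 1.261
```

```text
clock: 6.45
tool_pos: [0.5043, 0.3721, 0.0696]
eef_rot: [-0.0, 0.154, 0.988, 0.0]
contact_force: [0.8, 0.7, -0.1]
width: 0.556
grip_force: 0.0
shift cm [0.06 0.08 0.06] rot [ 0.0001 -0.      0.001 ]
tcp [0.5043 0.3721 0.0696] F [ 0.8  0.7 -0.1] w 0.556 g 0.0 t 6.45 j [-0.76  0.52  0.08  1.78 -0.06  0.85  0.61]
```

```bash
python3 w.py w3 tray_top:.086
python3 - <<'E'
from h import *
p=imaging.snapshot("side");cv2.imwrite("pics/s3.png",cv2.resize(p["pixels"][90:240,140:320],None,fx=4,fy=4,interpolation=2)); print(bot.observe()["width"],bot.observe()["grip_force"])
E
```

```text
[0.5043 0.3721 0.0696] [-0.      0.1538  0.9881  0.    ] [[0.002, -0.959, -0.283, 0.077], [1.0, 0.002, -0.001, -0.0], [0.001, -0.283, 0.959, -0.188], [0.0, 0.0, 0.0, 1.0]] 371.64829954431775 316.98579195339767 239.7409196333542
tray_top call [320.1 265.8] 0.69 [0.4925 0.3771 0.086 ]
tray_top call [323.2 227.2] 0.8 [0.4743 0.3844 0.086 ]
  rect mm [473.8 383.8] [ 60.7 104.6] 72.01
0.5060942046067135 0.0
```

View pics/s3.png

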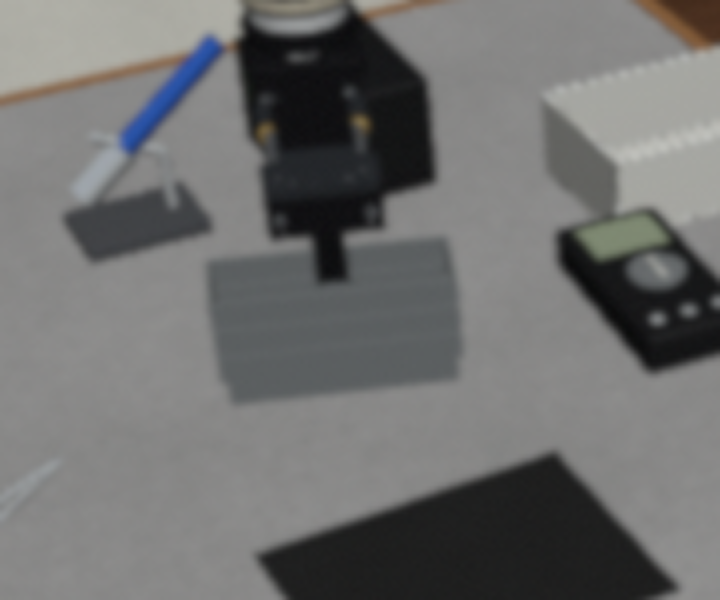

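The picture shows the near finger outside the top collar at mid-length, with the tray not yet touched, so I close further.

```bash
python3 -m inch '[{"rx":0,"ry":0,"rz":0,"x":0,"y":0,"z":0,"hand":-0.2},{"rx":0,"ry":0,"rz":0,"x":0,"y":0,"z":0,"hand":-0.4},{"rx":0,"ry":0,"rz":0,"x":0,"y":0,"z":0,"hand":-0.7},{"rx":0,"ry":0,"rz":0,"x":0,"y":0,"z":0,"hand":-1},{"rx":0,"ry":0,"rz":0,"x":0,"y":0,"z":0,"hand":-1},{"rx":0,"ry":0,"rz":0,"x":0,"y":0,"z":0,"hand":-1}]'; python3 go.py .504 .373 .069 1.261
```

```text
clock: 7.25
tool_pos: [0.5043, 0.3721, 0.0696]
eef_rot: [0.0, 0.154, 0.988, 0.0]
contact_force: [-0.0, 1.1, -0.2]
width: 0.056
grip_force: 0.0
shift cm [0.06 0.07 0.06] rot [ 0.0001 -0.      0.001 ]
tcp [0.5043 0.3721 0.0696] F [-0.   1.1 -0.2] w 0.056 g 0.0 t 7.25 j [-0.76  0.52  0.08  1.78 -0.06  0.85  0.61]
```

Run:
```python
from h import *
p=imaging.snapshot("side");a=cv2.resize(p["pixels"][120:220,170:270],None,fx=4,fy=4,interpolation=2)
q=imaging.snapshot("wrist");b=cv2.resize(q["pixels"][80:380,120:520],(400,300));b=cv2.copyMakeBorder(b,0,100,0,0,0)
cv2.imwrite("pics/s4.png",np.hstack([a,b])); s=bot.observe();print(s["width"],s["grip_force"],s["tool_pos"])
print(proj(p,[s["tool_pos"],s["tool_pos"]+[0,0,.02]]))
for k in("tray_top","tray_middle","tray_bottom"):print(k,[(r["uv"],r["p"]) for r in landmark_of(p,k)])
```

```text
0.01800272118297725 0.0 [0.50432889 0.37210397 0.06952598]
[[223.1259378  163.33522643]
 [222.33913129 157.17036399]]
tray_top [([227.7, 183.2], 0.57)]
tray_middle [([227.2, 174.0], 0.92), ([362.4, 226.9], 0.24)]
tray_bottom [([225.6, 182.4], 0.95), ([404.0, 296.4], 0.68)]
```

View pics/s4.png

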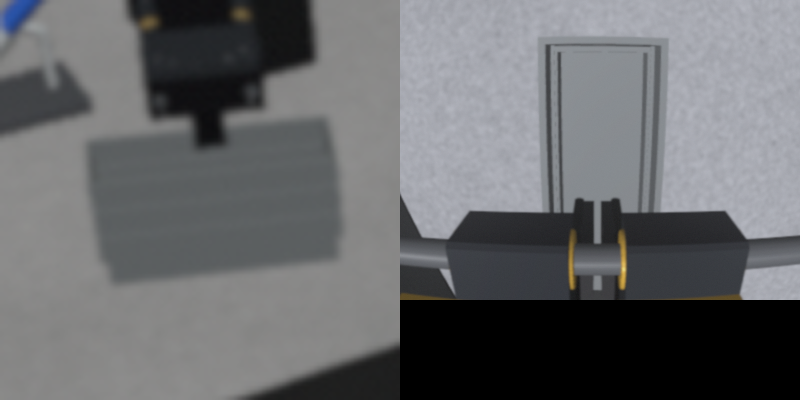

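Run:
```python
from h import *
print(bot.grasp_offset, [a for a in dir(bot) if a[0]!='_'])
p=imaging.snapshot("side");s=bot.observe();c=s["tool_pos"];Y=np.array([np.cos(1.261),np.sin(1.261),0])
pc=np.array([.504,.373,0])
for n,X in dict(tip=c,tip2=c+[0,0,.02],nearrim=pc-.03*Y+[0,0,.086],nearrimin=pc-.0265*Y+[0,0,.086],farrim=pc+.03*Y+[0,0,.086],base=pc-.026*Y,neartip_w5=c-.022*Y,neartip_w5out=c-.037*Y).items(): print(n,proj(p,[X])[0].round(1))
g=p["pixels"][:,:,:].mean(2)
print("col222",g[135:200,222].round().astype(int).tolist());print("col240",g[135:200,240].round().astype(int).tolist())
t=imaging.snapshot("top")
cv2.imwrite("pics/t5.png",np.hstack([cv2.resize(t["pixels"][225:325,95:195],None,fx=4,fy=4,interpolation=2),cv2.resize(p["pixels"][140:190,200:250],None,fx=8,fy=8,interpolation=0)]))
```

```text
0.0187 ['IKError', 'grasp_offset', 'hand_in', 'observe']
tip [223.1 163.3]
tip2 [222.3 157.2]
nearrim [223.1 163.9]
nearrimin [223.  163.2]
farrim [221.4 152.6]
base [226.3 188.9]
neartip_w5 [223.7 167.5]
neartip_w5out [224.1 170.5]
col222 [37, 35, 34, 30, 23, 17, 16, 17, 16, 17, 16, 17, 18, 15, 13, 13, 14, 15, 16, 21, 39, 65, 87, 95, 97, 95, 96, 97, 96, 95, 94, 94, 94, 96, 97, 96, 95, 94, 94, 94, 96, 97, 96, 95, 94, 94, 95, 94, 94, 94, 95, 95, 100, 114, 129, 136, 138, 138, 137, 137, 136, 136, 137, 136, 137]
col240 [22, 33, 63, 100, 124, 133, 133, 135, 136, 136, 137, 138, 138, 135, 125, 109, 98, 94, 94, 94, 95, 96, 97, 96, 96, 97, 97, 95, 95, 94, 94, 95, 96, 96, 95, 94, 94, 95, 96, 97, 96, 94, 94, 94, 94, 94, 94, 94, 94, 95, 101, 115, 130, 137, 137, 136, 136, 136, 136, 136, 136, 135, 134, 135, 136]
```

View pics/t5.png

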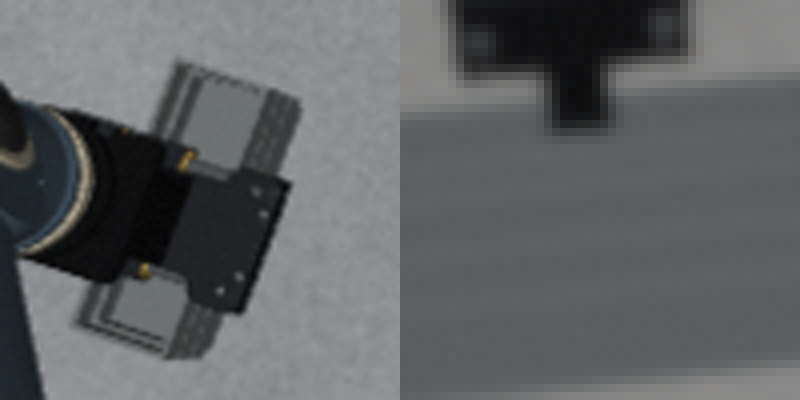

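The pictures show the closed fingers ending at about row 156 in the side view. That is roughly 20 mm above the reported TCP, so the tips are over the rim and gripped nothing. A light touch on the rim (z = 86 mm) with half-open fingers will measure the real tip height.

```bash
python3 -m inch '[{"rx":0,"ry":0,"rz":0,"x":0,"y":0,"z":-0.3,"hand":0},{"rx":0,"ry":0,"rz":0,"x":0,"y":0,"z":-0.3,"hand":0},{"rx":0,"ry":0,"rz":0,"x":0,"y":0,"z":-0.3,"hand":0},{"rx":0,"ry":0,"rz":0,"x":0,"y":0,"z":-0.3,"hand":0},{"rx":0,"ry":0,"rz":0,"x":0,"y":0,"z":0,"hand":0},{"rx":0,"ry":0,"rz":0,"x":0,"y":0,"z":0.1,"hand":0},{"rx":0,"ry":0,"rz":0,"x":0,"y":0,"z":0.2,"hand":0}]'|grep -v rot; python3 -m inch '[{"rx":0,"ry":0,"rz":0,"x":0,"y":0,"z":0.1,"hand":0},{"rx":0,"ry":0,"rz":0,"x":0,"y":0,"z":0.1,"hand":0}]'|grep -v rot
```

```text
clock: 8.3
tool_pos: [0.5042, 0.372, 0.0672]
contact_force: [0.2, -0.7, 0.1]
width: 0.483
grip_force: 0.0
clock: 8.5
tool_pos: [0.5042, 0.372, 0.0663]
contact_force: [0.8, -0.1, 1.0]
width: 0.501
grip_force: 0.0
```

```bash
python3 -m inch '[{"rx":0,"ry":0,"rz":0,"x":0,"y":0,"z":0.1,"hand":0},{"rx":0,"ry":0,"rz":0,"x":0,"y":0,"z":0.1,"hand":0}]'|grep -v rot; python3 -m inch '[{"rx":0,"ry":0,"rz":0,"x":0,"y":0,"z":0.1,"hand":0},{"rx":0,"ry":0,"rz":0,"x":0,"y":0,"z":0.1,"hand":0}]'|grep -v rot
```

```text
clock: 8.7
tool_pos: [0.5043, 0.3721, 0.0654]
contact_force: [-0.2, 0.3, -0.5]
width: 0.501
grip_force: 0.0
clock: 8.9
tool_pos: [0.5042, 0.3721, 0.0644]
contact_force: [-0.6, -0.2, 0.4]
width: 0.501
grip_force: 0.0
```

```bash
python3 -m inch '[{"rx":0,"ry":0,"rz":0,"x":0,"y":0,"z":0.1,"hand":0},{"rx":0,"ry":0,"rz":0,"x":0,"y":0,"z":0.1,"hand":0}]'|grep -v rot
```

```text
clock: 9.1
tool_pos: [0.5042, 0.3721, 0.0634]
contact_force: [0.2, 0.6, -0.4]
width: 0.502
grip_force: 0.0
```

```bash
python3 -m inch '[{"rx":0,"ry":0,"rz":0,"x":0,"y":0,"z":0.1,"hand":0},{"rx":0,"ry":0,"rz":0,"x":0,"y":0,"z":0.2,"hand":0},{"rx":0,"ry":0,"rz":0,"x":0,"y":0,"z":0.2,"hand":0}]'|grep -v rot;  python3 - <<'E'
from h import *
p=imaging.snapshot("side");g=p["pixels"].mean(2)
for c in(220,222,224):print(c,g[150:175,c].round().astype(int).tolist())
c=bot.observe()["tool_pos"];Y=np.array([np.cos(1.261),np.sin(1.261),0])
for z in(0,.01,.02,.03):print(z,proj(p,[c-.022*Y+[0,0,z],c-.033*Y+[0,0,z]]).round(1).tolist())
E
```

```text
clock: 9.4
tool_pos: [0.5042, 0.372, 0.0613]
contact_force: [-1.0, 0.1, 0.8]
width: 0.499
grip_force: 0.0
220 [16, 15, 17, 18, 18, 19, 22, 24, 25, 29, 33, 39, 50, 70, 87, 93, 94, 94, 95, 96, 97, 95, 95, 94, 94]
222 [16, 14, 13, 14, 15, 13, 14, 16, 16, 14, 17, 21, 41, 66, 86, 93, 94, 94, 95, 97, 97, 95, 94, 94, 94]
224 [17, 18, 17, 18, 17, 17, 16, 15, 16, 15, 17, 26, 47, 71, 88, 93, 94, 95, 96, 96, 95, 95, 94, 94, 95]
0 [[224.0, 170.1], [224.3, 172.2]]
0.01 [[223.6, 167.0], [223.9, 169.1]]
0.02 [[223.2, 163.9], [223.6, 166.0]]
0.03 [[222.8, 160.8], [223.2, 162.9]]
```

```bash
python3 -m inch '[{"rx":0,"ry":0,"rz":0,"x":0,"y":0,"z":0.1,"hand":0},{"rx":0,"ry":0,"rz":0,"x":0,"y":0,"z":0.2,"hand":0},{"rx":0,"ry":0,"rz":0,"x":0,"y":0,"z":0.2,"hand":0}]'|grep -v rot
```

```text
clock: 9.75
tool_pos: [0.5045, 0.3722, 0.0608]
contact_force: [-1.8, -1.4, 8.6]
width: 0.499
grip_force: 3.7
```

```bash
python3 -m inch '[{"rx":0,"ry":0,"rz":0,"x":0,"y":0,"z":0.1,"hand":0},{"rx":0,"ry":0,"rz":0,"x":0,"y":0,"z":0.2,"hand":0},{"rx":0,"ry":0,"rz":0,"x":0,"y":0,"z":0.2,"hand":0}]'|grep -v rot
```

```text
clock: 10.05
tool_pos: [0.5045, 0.3723, 0.0606]
contact_force: [-6.0, -3.5, 18.1]
width: 0.499
grip_force: 8.7
```

Contact on the rim comes at a reported z of 61 mm, so the real finger ends lie 25 mm behind the reported TCP. I raise, open fully and descend to a reported 44 mm, which puts the tips at 69 mm.

```bash
python3 -m inch '[{"rx":0,"ry":0,"rz":0,"x":0,"y":0,"z":-1.2,"hand":0},{"rx":0,"ry":0,"rz":0,"x":0,"y":0,"z":-1.2,"hand":1},{"rx":0,"ry":0,"rz":0,"x":0,"y":0,"z":-1.2,"hand":1},{"rx":0,"ry":0,"rz":0,"x":0,"y":0,"z":-1.2,"hand":1},{"rx":0,"ry":0,"rz":0,"x":0,"y":0,"z":-1.2,"hand":1},{"rx":0,"ry":0,"rz":0,"x":0,"y":0,"z":-1.2,"hand":1},{"rx":0,"ry":0,"rz":0,"x":0,"y":0,"z":-1.2,"hand":1}]'|grep -v rot; python3 go.py .504 .373 .044 1.261
```

```text
clock: 10.75
tool_pos: [0.5042, 0.372, 0.0692]
contact_force: [1.1, 0.5, 0.5]
width: 0.945
grip_force: 0.0
shift cm [0.05 0.09 2.52] rot [-0.0004 -0.0003  0.001 ]
tcp [0.5042 0.372  0.0692] F [1.1 0.5 0.5] w 0.945 g 0.0 t 10.75 j [-0.76  0.52  0.08  1.78 -0.06  0.85  0.61]
```

```bash
python3 -m inch '[{"rx":0,"ry":0,"rz":0,"x":0,"y":0,"z":0.8,"hand":1},{"rx":0,"ry":0,"rz":0,"x":0,"y":0,"z":1.6,"hand":1},{"rx":0,"ry":0,"rz":0,"x":0,"y":0,"z":2.3,"hand":1},{"rx":0,"ry":0,"rz":0,"x":0,"y":0,"z":2.5,"hand":1},{"rx":0,"ry":0,"rz":0,"x":0,"y":0,"z":2.5,"hand":0.7},{"rx":0,"ry":0,"rz":0,"x":0,"y":0,"z":2.5,"hand":0.4},{"rx":0,"ry":0,"rz":0,"x":0,"y":0,"z":2.5,"hand":0.1},{"rx":0,"ry":0,"rz":0,"x":0,"y":0,"z":2.5,"hand":-0.2}]'|grep -v rot;  python3 go.py .504 .373 .044 1.261
```

```text
clock: 11.55
tool_pos: [0.5046, 0.3724, 0.0449]
contact_force: [1.6, 1.8, -0.6]
width: 0.723
grip_force: 0.4
shift cm [0.07 0.04 0.09] rot [0.0009 0.0004 0.001 ]
tcp [0.5046 0.3724 0.0449] F [ 1.6  1.8 -0.6] w 0.723 g 0.41827219538390636 t 11.55 j [-0.76  0.55  0.08  1.79 -0.06  0.8   0.61]
```

```bash
python3 -m inch '[{"rx":0,"ry":0,"rz":0,"x":0,"y":0,"z":0,"hand":-1},{"rx":0,"ry":0,"rz":0,"x":0,"y":0,"z":0,"hand":-1},{"rx":0,"ry":0,"rz":0,"x":0,"y":0,"z":0,"hand":-1},{"rx":0,"ry":0,"rz":0,"x":0,"y":0,"z":0,"hand":-1}]'|grep -v rot; python3 -m inch '[{"rx":0,"ry":0,"rz":0,"x":0,"y":0,"z":-0.5,"hand":-1},{"rx":0,"ry":0,"rz":0,"x":0,"y":0,"z":-1,"hand":-1},{"rx":0,"ry":0,"rz":0,"x":0,"y":0,"z":-1.5,"hand":-1}]'|grep -v rot
```

```text
clock: 11.95
tool_pos: [0.5048, 0.373, 0.0451]
contact_force: [1.1, 2.4, 2.7]
width: 0.685
grip_force: 30.0
clock: 12.25
tool_pos: [0.5038, 0.3715, 0.0594]
contact_force: [0.8, 0.8, -2.4]
width: 0.687
grip_force: 30.0
```

```bash
python3 -m inch '[{"rx":0,"ry":0,"rz":0,"x":0,"y":0,"z":-0.7,"hand":-1},{"rx":0,"ry":0,"rz":0,"x":0,"y":0,"z":-1.5,"hand":-1},{"rx":0,"ry":0,"rz":0,"x":0,"y":0,"z":-2.5,"hand":-1},{"rx":0,"ry":0,"rz":0,"x":0,"y":0,"z":-3.5,"hand":-1},{"rx":0,"ry":0,"rz":0,"x":0,"y":0,"z":-4.5,"hand":-1},{"rx":0,"ry":0,"rz":0,"x":0,"y":0,"z":-5,"hand":-1},{"rx":0,"ry":0,"rz":0,"x":0,"y":0,"z":-5,"hand":-1},{"rx":0,"ry":0,"rz":0,"x":0,"y":0,"z":-5,"hand":-1}]'|grep -v rot
python3 - <<'E'
from h import *
p=imaging.snapshot("side");cv2.imwrite("pics/s6.png",cv2.resize(p["pixels"][80:240,140:320],None,fx=3,fy=3,interpolation=2))
E
python3 go.py .486 .127 .10 1.48
```

```text
clock: 13.05
tool_pos: [0.5041, 0.372, 0.1094]
contact_force: [0.2, -0.4, -1.3]
width: 0.684
grip_force: 30.0
shift cm [ -5.73 -23.87   0.93] rot [-0.0007 -0.0007 -0.218 ]
tcp [0.504  0.3718 0.1091] F [ 1.1  0.6 -2.9] w 0.691 g 29.980079233646393 t 13.1 j [-0.77  0.47  0.09  1.75 -0.05  0.92  0.6 ]
```

View pics/s6.png

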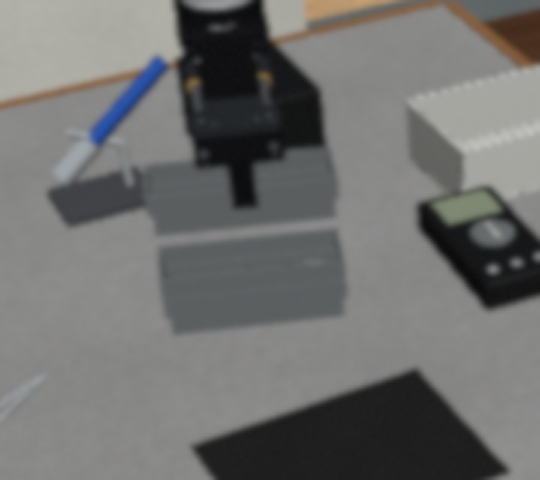

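The picture shows just the top tray lifted and level, with the other two still in the pile below it. I carry it over to the mat.

```bash
python3 -m inch '[{"rx":0,"ry":0,"rz":0,"x":-0.5,"y":-2,"z":0,"hand":-1},{"rx":0,"ry":0,"rz":0,"x":-1.3,"y":-5.5,"z":0,"hand":-1},{"rx":0,"ry":0,"rz":0,"x":-2.3,"y":-9.5,"z":0,"hand":-1},{"rx":0,"ry":0,"rz":0,"x":-3.3,"y":-13.5,"z":0,"hand":-1},{"rx":0,"ry":0,"rz":0,"x":-4.2,"y":-17.5,"z":0,"hand":-1},{"rx":0,"ry":0,"rz":0,"x":-5,"y":-21,"z":0,"hand":-1},{"rx":0,"ry":0,"rz":0,"x":-5.6,"y":-23.3,"z":0,"hand":-1},{"rx":0,"ry":0,"rz":0,"x":-5.7,"y":-23.9,"z":0,"hand":-1}]'|grep -v rot; python3 go.py .486 .127 .005 1.261
```

```text
clock: 13.9
tool_pos: [0.4855, 0.1234, 0.1092]
contact_force: [0.2, 1.2, -1.9]
width: 0.683
grip_force: 30.0
shift cm [ 0.05  0.38 10.42] rot [-0.0018 -0.0007 -0.0041]
tcp [0.4855 0.1234 0.1092] F [ 0.2  1.2 -1.9] w 0.683 g 29.979928135871887 t 13.9 j [-0.46  0.29  0.15  2.04 -0.06  0.82  0.98]
```

```bash
python3 -m inch '[{"rx":0,"ry":0,"rz":0,"x":0,"y":0,"z":1.5,"hand":-1},{"rx":0,"ry":0,"rz":0,"x":0,"y":0,"z":3.5,"hand":-1},{"rx":0,"ry":0,"rz":0,"x":0,"y":0,"z":5.5,"hand":-1},{"rx":0,"ry":0,"rz":0,"x":0,"y":0,"z":7.5,"hand":-1},{"rx":0,"ry":0,"rz":0,"x":0,"y":0,"z":9,"hand":-1},{"rx":0,"ry":0,"rz":0,"x":0,"y":0,"z":9.8,"hand":-1},{"rx":0,"ry":0,"rz":0,"x":0,"y":0,"z":9.8,"hand":-1}]'|grep -v rot; python3 go.py .486 .127 .005 1.261
```

```text
clock: 14.6
tool_pos: [0.4852, 0.1278, 0.0104]
contact_force: [-0.4, 0.9, -1.0]
width: 0.683
grip_force: 30.0
shift cm [-0.1  -0.05  0.54] rot [-0.0011 -0.0021  0.0022]
tcp [0.4852 0.1278 0.0104] F [-0.4  0.9 -1. ] w 0.683 g 29.980114102363586 t 14.6 j [-0.44  0.45  0.12  2.11 -0.09  0.59  1.01]
```

```bash
python3 -m inch '[{"rx":0,"ry":0,"rz":0,"x":0,"y":0,"z":0.2,"hand":-1},{"rx":0,"ry":0,"rz":0,"x":0,"y":0,"z":0.4,"hand":-1},{"rx":0,"ry":0,"rz":0,"x":0,"y":0,"z":0.6,"hand":-1},{"rx":0,"ry":0,"rz":0,"x":0,"y":0,"z":0.7,"hand":-1},{"rx":0,"ry":0,"rz":0,"x":0,"y":0,"z":0.7,"hand":-1}]'|grep -v rot
```

```text
clock: 15.1
tool_pos: [0.486, 0.1271, 0.0046]
contact_force: [0.1, -0.6, -1.5]
width: 0.688
grip_force: 30.0
```

```bash
python3 -m inch '[{"rx":0,"ry":0,"rz":0,"x":0,"y":0,"z":0.1,"hand":-1},{"rx":0,"ry":0,"rz":0,"x":0,"y":0,"z":0.15,"hand":-1},{"rx":0,"ry":0,"rz":0,"x":0,"y":0,"z":0.15,"hand":-1}]'|grep -v rot
```

```text
clock: 15.4
tool_pos: [0.4862, 0.1272, 0.004]
contact_force: [-2.7, -0.8, 7.6]
width: 0.687
grip_force: 30.0
```

Contact with the mat. I release, let it settle, and rise.

```bash
python3 -m inch '[{"rx":0,"ry":0,"rz":0,"x":0,"y":0,"z":-0.1,"hand":-0.1},{"rx":0,"ry":0,"rz":0,"x":0,"y":0,"z":-0.1,"hand":0.6},{"rx":0,"ry":0,"rz":0,"x":0,"y":0,"z":-0.1,"hand":0.9},{"rx":0,"ry":0,"rz":0,"x":0,"y":0,"z":-0.1,"hand":1},{"rx":0,"ry":0,"rz":0,"x":0,"y":0,"z":-0.1,"hand":1},{"rx":0,"ry":0,"rz":0,"x":0,"y":0,"z":-0.1,"hand":1}]'|grep -v rot; python3 -m inch '[{"rx":0,"ry":0,"rz":0,"x":0,"y":0,"z":-1,"hand":1},{"rx":0,"ry":0,"rz":0,"x":0,"y":0,"z":-3,"hand":1},{"rx":0,"ry":0,"rz":0,"x":0,"y":0,"z":-6,"hand":1},{"rx":0,"ry":0,"rz":0,"x":0,"y":0,"z":-9,"hand":1},{"rx":0,"ry":0,"rz":0,"x":0,"y":0,"z":-12,"hand":1},{"rx":0,"ry":0,"rz":0,"x":0,"y":0,"z":-14,"hand":0.2},{"rx":0,"ry":0,"rz":0,"x":0,"y":0,"z":-14,"hand":0}]'|grep -v rot; python3 go.py .563 -.246 .13 0.05
```

```text
clock: 16.0
tool_pos: [0.486, 0.1271, 0.004]
contact_force: [0.7, -0.9, 0.0]
width: 0.982
grip_force: 0.0
clock: 16.7
tool_pos: [0.4882, 0.1277, 0.1477]
contact_force: [1.2, 0.3, 1.2]
width: 0.895
grip_force: 0.0
shift cm [-18.48 -33.34   1.71] rot [0.0075 0.002  1.2118]
tcp [0.4882 0.1277 0.1477] F [1.2 0.3 1.2] w 0.895 g 0.0 t 16.7 j [-0.47  0.24  0.15  2.   -0.05  0.9   0.97]
```

```bash
python3 -m inch '[{"rx":0,"ry":0,"rz":-0.12,"x":-1,"y":-2,"z":0,"hand":0},{"rx":0,"ry":0,"rz":-0.25,"x":-2,"y":-4,"z":0,"hand":0},{"rx":0,"ry":0,"rz":-0.38,"x":-3.5,"y":-6.5,"z":0,"hand":0},{"rx":0,"ry":0,"rz":-0.51,"x":-5,"y":-9,"z":0,"hand":0},{"rx":0,"ry":0,"rz":-0.64,"x":-6.5,"y":-11.5,"z":0,"hand":0},{"rx":0,"ry":0,"rz":-0.77,"x":-8,"y":-14,"z":0,"hand":0},{"rx":0,"ry":0,"rz":-0.9,"x":-9,"y":-16,"z":0,"hand":0},{"rx":0,"ry":0,"rz":-1,"x":-9.5,"y":-17,"z":0,"hand":0}]'|grep -v rot; python3 go.py .563 -.246 .13 0.05
```

```text
clock: 17.5
tool_pos: [0.5242, -0.0665, 0.1433]
contact_force: [-0.1, 0.4, 0.5]
width: 0.501
grip_force: 0.0
shift cm [  8.47 -16.29   1.34] rot [ 0.001  -0.0014 -0.9284]
tcp [ 0.5242 -0.0665  0.1433] F [-0.1  0.4  0.5] w 0.501 g 0.0 t 17.5 j [-0.03  0.29  0.09  1.94 -0.03  0.91  2.34]
```

The last joint ran the wrong way and would pass its range, so I turn the other way round. The grasp is the same after a half turn.

```bash
python3 -m inch '[{"rx":0,"ry":0,"rz":0.14,"x":0.5,"y":-1,"z":0,"hand":0},{"rx":0,"ry":0,"rz":0.28,"x":1,"y":-2,"z":0,"hand":0},{"rx":0,"ry":0,"rz":0.42,"x":1.5,"y":-3,"z":0,"hand":0},{"rx":0,"ry":0,"rz":0.56,"x":2.1,"y":-4,"z":0,"hand":0},{"rx":0,"ry":0,"rz":0.7,"x":2.6,"y":-5,"z":0,"hand":0},{"rx":0,"ry":0,"rz":0.84,"x":3.1,"y":-6,"z":0,"hand":0},{"rx":0,"ry":0,"rz":0.98,"x":3.7,"y":-7,"z":0,"hand":0},{"rx":0,"ry":0,"rz":1.12,"x":4.2,"y":-8.1,"z":0,"hand":0}]'|grep -v rot; python3 go.py .563 -.246 .13 0.05
```

```text
clock: 18.3
tool_pos: [0.5433, -0.1532, 0.1433]
contact_force: [0.1, 0.3, 0.3]
width: 0.5
grip_force: 0.0
shift cm [-5.69 -7.59  1.32] rot [-0.0013 -0.0014  1.0862]
tcp [ 0.5433 -0.1532  0.1433] F [0.1 0.3 0.3] w 0.5 g 0.0 t 18.3 j [-0.07  0.35  0.34  1.87 -0.14  0.94  1.47]
```

```bash
python3 -m inch '[{"rx":0,"ry":0,"rz":0.14,"x":-0.7,"y":-1,"z":0,"hand":0},{"rx":0,"ry":0,"rz":0.28,"x":-1.5,"y":-2,"z":0,"hand":0},{"rx":0,"ry":0,"rz":0.42,"x":-2.3,"y":-3,"z":0,"hand":0},{"rx":0,"ry":0,"rz":0.56,"x":-3,"y":-4,"z":0,"hand":0},{"rx":0,"ry":0,"rz":0.7,"x":-3.8,"y":-5,"z":0,"hand":0},{"rx":0,"ry":0,"rz":0.84,"x":-4.6,"y":-6,"z":0,"hand":0},{"rx":0,"ry":0,"rz":0.98,"x":-5.3,"y":-7,"z":0,"hand":0},{"rx":0,"ry":0,"rz":1.09,"x":-5.7,"y":-7.6,"z":0,"hand":0}]'|grep -v rot;python3 -m inch '[{"rx":0,"ry":0,"rz":0,"x":0,"y":0,"z":0,"hand":0},{"rx":0,"ry":0,"rz":0,"x":0,"y":0,"z":0,"hand":0}]'|grep -v rot; python3 w.py w7 pull_bar:.042 pointer:.04 rider_line:.035 holder:0; python3 go.py .563 -.246 .02 0.05
```

```text
clock: 19.1
tool_pos: [0.5637, -0.2466, 0.1433]
contact_force: [0.0, -0.8, -0.1]
width: 0.498
grip_force: 0.0
clock: 19.3
tool_pos: [0.5639, -0.2452, 0.1433]
contact_force: [0.0, 0.7, 0.9]
width: 0.499
grip_force: 0.0
[ 0.5639 -0.2452  0.1433] [-7.000e-04  6.876e-01  7.261e-01 -2.000e-04] [[0.002, -0.959, -0.283, 0.077], [1.0, 0.001, 0.001, 0.001], [-0.0, -0.283, 0.959, -0.188], [0.0, 0.0, 0.0, 1.0]] 371.64829954431775 316.98579195339767 239.7409196333542
pull_bar call [310.5 225.2] 0.68 [ 0.5591 -0.2417  0.042 ]
pull_bar call [ 41.7 227.2] 0.67 [ 0.2916 -0.256   0.042 ]
pull_bar call [437.5 196.7] 0.93 [ 0.6612 -0.2115  0.042 ]
  rect mm [ 680.7 -238.3] [ 97.8 108.2] 1.94
pull_bar call [163.8 197.6] 0.64 [ 0.435  -0.2241  0.042 ]
  rect mm [ 406.  -229.9] [102.5 119.8] 16.08
pointer call [484.1 297.5] 0.86 [ 0.7235 -0.3014  0.04  ]
pointer call [191.9 254.1] 0.67 [ 0.4582 -0.2731  0.04  ]
pointer call [161.2 195.5] 0.77 [ 0.4317 -0.2228  0.04  ]
  rect mm [ 404.2 -230.2] [101.9 119. ] 15.7
pointer call [438.  191.9] 0.74 [ 0.6618 -0.2078  0.04  ]
  rect mm [ 681.6 -238.2] [ 99.  109.3] 1.44
rider_line call [193.5 255.2] 0.71 [ 0.4579 -0.2758  0.035 ]
rider_line call [448.5 297.5] 0.38 [ 0.689  -0.3042  0.035 ]
rider_line call [196.1 261. ] 0.81 [ 0.4601 -0.2811  0.035 ]
  rect mm [ 461.4 -281.1] [18.5 26.4] 15.85
rider_line call [448.3 288.3] 0.66 [ 0.687  -0.2949  0.035 ]
  rect mm [ 686.7 -295.1] [16.2  5. ] 1.53
holder call [441.  216.5] 0.83 [ 0.6818 -0.2364  0.    ]
holder call [148.1 193.2] 0.71 [ 0.3998 -0.2283 -0.    ]
holder call [133.9 207.1] 0.91 [ 0.3829 -0.2425  0.    ]
  rect mm [ 354.8 -255. ] [243.8 155.2] 15.48
holder call [430.  219.8] 0.63 [ 0.6712 -0.2403  0.    ]
  rect mm [ 666.5 -251.6] [236.4 141.9] 2.46
shift cm [-0.04 -0.14 12.4 ] rot [ 0.0001 -0.0002  0.0024]
tcp [ 0.5644 -0.2456  0.144 ] F [-0.4  0.3  0.3] w 0.499 g 0.0 t 19.75 j [-0.09  0.47  0.6   1.77 -0.31  1.    0.68]
```

View pics/w7.png

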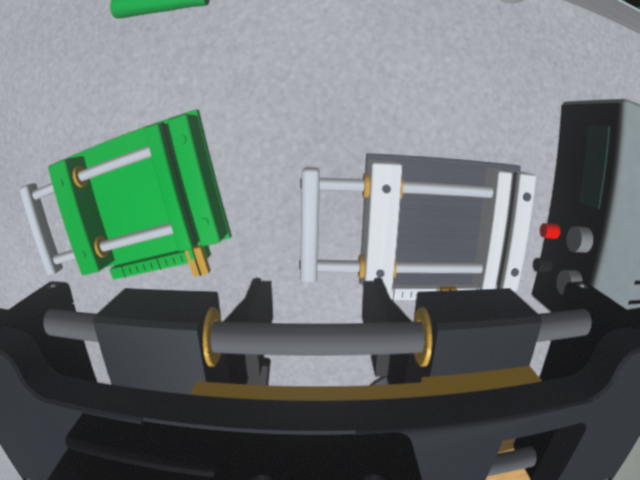

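The wrist picture shows the pull bar at (310,225), centred below the fingers, with the guide block at (385,222) and the green look-alike well clear at (140,195).

```bash
python3 -m inch '[{"rx":0,"ry":0,"rz":0,"x":0.1,"y":-0.2,"z":2,"hand":-0.15},{"rx":0,"ry":0,"rz":0,"x":0.2,"y":-0.4,"z":4,"hand":-0.15},{"rx":0,"ry":0,"rz":0,"x":0.2,"y":-0.4,"z":6.5,"hand":-0.15},{"rx":0,"ry":0,"rz":0,"x":0.2,"y":-0.4,"z":8.5,"hand":-0.15},{"rx":0,"ry":0,"rz":0,"x":0.2,"y":-0.4,"z":9,"hand":-0.15},{"rx":0,"ry":0,"rz":0,"x":0.2,"y":-0.4,"z":9,"hand":-0.15},{"rx":0,"ry":0,"rz":0,"x":0.2,"y":-0.4,"z":9,"hand":-0.15}]'|grep -v rot; python3 go.py .56 -.243 -.007 0.05
python3 - <<'E'
from h import *
s=bot.observe();p=imaging.snapshot("wrist")
for k,z in(("pull_bar",.033),("pointer",.04),("rider_line",.035)):
    for r in landmark_of(p,k): print(k,np.round(r["uv"]),round(r["p"],2),watz(p,r["uv"],z,s["tool_pos"],s["eef_rot"]).round(4))
E
```

```text
clock: 20.45
tool_pos: [0.561, -0.2444, 0.055]
contact_force: [0.4, 0.2, -0.8]
width: 0.423
grip_force: 0.0
shift cm [ 0.15 -0.1   6.2 ] rot [0.0016 0.0007 0.002 ]
tcp [ 0.561  -0.2444  0.055 ] F [ 0.4  0.2 -0.8] w 0.423 g 0.0 t 20.45 j [-0.05  0.57  0.54  1.85 -0.39  0.83  0.74]
pull_bar [312. 262.] 0.75 [ 0.5586 -0.2439  0.033 ]
pointer [528. 346.] 0.9 [ 0.7197 -0.3009  0.04  ]
```

```bash
python3 -m inch '[{"rx":0,"ry":0,"rz":0,"x":0,"y":-0.1,"z":1.2,"hand":-0.15},{"rx":0,"ry":0,"rz":0,"x":0,"y":-0.1,"z":2.4,"hand":-0.15},{"rx":0,"ry":0,"rz":0,"x":0,"y":-0.1,"z":3.4,"hand":-0.15},{"rx":0,"ry":0,"rz":0,"x":0,"y":-0.1,"z":4,"hand":-0.15},{"rx":0,"ry":0,"rz":0,"x":0,"y":-0.1,"z":4.4,"hand":-0.15}]'|grep -v rot
```

```text
clock: 21.15
tool_pos: [0.5587, -0.2439, 0.0088]
contact_force: [0.2, 0.9, 0.3]
width: 0.426
grip_force: 0.0
```

```bash
python3 -m inch '[{"rx":0,"ry":0,"rz":0,"x":0,"y":0,"z":0.6,"hand":-0.15},{"rx":0,"ry":0,"rz":0,"x":0,"y":0,"z":1.2,"hand":-0.15},{"rx":0,"ry":0,"rz":0,"x":0,"y":0,"z":1.7,"hand":-0.15},{"rx":0,"ry":0,"rz":0,"x":0,"y":0,"z":1.7,"hand":-0.15}]'|grep -v rot
```

```text
clock: 21.55
tool_pos: [0.5588, -0.2438, -0.0078]
contact_force: [0.7, 0.0, -0.2]
width: 0.427
grip_force: 0.0
```

Now I close on the bar.

```bash
python3 -m inch '[{"rx":0,"ry":0,"rz":0,"x":0,"y":0,"z":0,"hand":-0.5},{"rx":0,"ry":0,"rz":0,"x":0,"y":0,"z":0,"hand":-1},{"rx":0,"ry":0,"rz":0,"x":0,"y":0,"z":0,"hand":-1},{"rx":0,"ry":0,"rz":0,"x":0,"y":0,"z":0,"hand":-1},{"rx":0,"ry":0,"rz":0,"x":0,"y":0,"z":0,"hand":-1}]'|grep -v rot
cat > pr.py <<'E'
from h import *
hx=np.array([np.cos(.045),np.sin(.045),0])
for n in("top","side","wrist"):
    s=bot.observe();p=imaging.snapshot(n);o={}
    for k,z in(("pointer",.04),("rider_line",.035),("pull_bar",.042)):
        for r in landmark_of(p,k):
            X=watz(p,r["uv"],z,s["tool_pos"],s["eef_rot"]) if n=="wrist" else atz(p,r["uv"],z)
            if X[0]>.5: o[k]=X;print(n,k,np.round(r["uv"],1),round(r["p"],2),X.round(4));break
    if "pointer" in o and "rider_line" in o: print("  pointer-rider mm",(o["pointer"]-o["rider_line"])@hx*1000)
    if n!="wrist": cv2.imwrite(f"pics/pr_{n}.png",p["pixels"])
s=bot.observe();print(s["tool_pos"].round(4) if hasattr(s["tool_pos"],"round") else s["tool_pos"],s["contact_force"],s["grip_force"],s["width"],s["clock"])
E
python3 pr.py
```

```text
clock: 22.05
tool_pos: [0.5573, -0.2441, -0.0069]
contact_force: [-4.9, 0.4, 6.2]
width: 0.157
grip_force: 29.9
top pointer [416.2 192.2] 0.56 [ 0.7275 -0.3049  0.04  ]
top rider_line [418.  206.6] 0.41 [ 0.6911 -0.3099  0.035 ]
top pull_bar [390.5 259.6] 0.88 [ 0.5535 -0.236   0.042 ]
  pointer-rider mm 36.62781384178193
side pointer [439.5 294.4] 0.75 [ 0.728  -0.3001  0.04  ]
side rider_line [428.6 304.6] 0.53 [ 0.6923 -0.3089  0.035 ]
side pull_bar [359.9 305.3] 0.78 [ 0.5598 -0.2442  0.042 ]
  pointer-rider mm 36.109388857126156
wrist pull_bar [317.1 312. ] 0.61 [ 0.5579 -0.2401  0.042 ]
[ 0.5573 -0.2441 -0.0069] [-5.63518064  0.95495513  5.13935605] 29.942981055937707 0.15688984937009406 22.65
```

Bar gripped (opening 13.7 mm, 30 N). I pull most of the way, then measure again.

```bash
python3 -m inch '[{"rx":0,"ry":0,"rz":0,"x":0,"y":-0.4,"z":0,"hand":-1},{"rx":0,"ry":0,"rz":0,"x":0,"y":-0.9,"z":0,"hand":-1},{"rx":0,"ry":0,"rz":0,"x":0,"y":-1.4,"z":0,"hand":-1},{"rx":0,"ry":0,"rz":0,"x":0,"y":-1.9,"z":0,"hand":-1},{"rx":0,"ry":0,"rz":0,"x":0,"y":-2.4,"z":0,"hand":-1},{"rx":0,"ry":0,"rz":0,"x":0,"y":-2.8,"z":0,"hand":-1},{"rx":0,"ry":0,"rz":0,"x":0,"y":-2.9,"z":0,"hand":-1},{"rx":0,"ry":0,"rz":0,"x":0,"y":-2.9,"z":0,"hand":-1}]'|grep -v rot; python3 pr.py
```

```text
clock: 23.45
tool_pos: [0.5333, -0.245, -0.0069]
contact_force: [5.8, 0.8, -4.9]
width: 0.162
grip_force: 30.1
top pointer [415.6 202.3] 0.59 [ 0.7011 -0.3028  0.04  ]
top rider_line [416.3 205.4] 0.46 [ 0.6942 -0.3056  0.035 ]
top pull_bar [393.6 267.3] 0.86 [ 0.5343 -0.2435  0.042 ]
  pointer-rider mm 7.043624857601138
side pointer [431.4 302.5] 0.82 [ 0.6977 -0.3104  0.04  ]
side rider_line [428.3 304.3] 0.6 [ 0.6923 -0.3079  0.035 ]
  pointer-rider mm 5.368133269082728
wrist pull_bar [321.8 311.4] 0.93 [ 0.5357 -0.2405  0.042 ]
[ 0.5335 -0.245  -0.0068] [ 6.118471   1.1762588 -4.104435 ] 30.078403037041426 0.1594001146513651 24.05
```

```bash
python3 -m inch '[{"rx":0,"ry":0,"rz":0,"x":0,"y":-0.3,"z":0,"hand":-1},{"rx":0,"ry":0,"rz":0,"x":0,"y":-0.6,"z":0,"hand":-1},{"rx":0,"ry":0,"rz":0,"x":0,"y":-0.7,"z":0,"hand":-1},{"rx":0,"ry":0,"rz":0,"x":0,"y":-0.7,"z":0,"hand":-1},{"rx":0,"ry":0,"rz":0,"x":0,"y":-0.7,"z":0,"hand":-1}]'|grep -v rot; python3 pr.py
python3 - <<'E'
import cv2,numpy as np
a=cv2.imread("pics/pr_top.png")[185:225,395:435];b=cv2.imread("pics/pr_side.png")[285:325,410:450]
cv2.imwrite("pics/v10.png",np.hstack([cv2.resize(x,(400,400),interpolation=cv2.INTER_CUBIC) for x in(a,b)]))
E
```

```text
clock: 24.55
tool_pos: [0.5269, -0.2452, -0.0068]
contact_force: [6.6, 0.3, -5.1]
width: 0.164
grip_force: 30.1
top rider_line [415.8 207.6] 0.42 [ 0.6884 -0.3042  0.035 ]
top pull_bar [394.  273.3] 0.79 [ 0.5194 -0.2442  0.042 ]
side pointer [427.9 300.6] 0.63 [ 0.6947 -0.3024  0.04  ]
side rider_line [426.8 303.7] 0.61 [ 0.6906 -0.305   0.035 ]
side pull_bar [347.3 313.8] 0.73 [ 0.524  -0.2514  0.042 ]
  pointer-rider mm 4.277601645016204
wrist pull_bar [319.3 311. ] 0.97 [ 0.528  -0.2405  0.042 ]
[ 0.5268 -0.2452 -0.0068] [ 7.54941496  0.64842486 -4.66183039] 30.090562272816896 0.15921110715224845 25.15
```

View pics/v10.png

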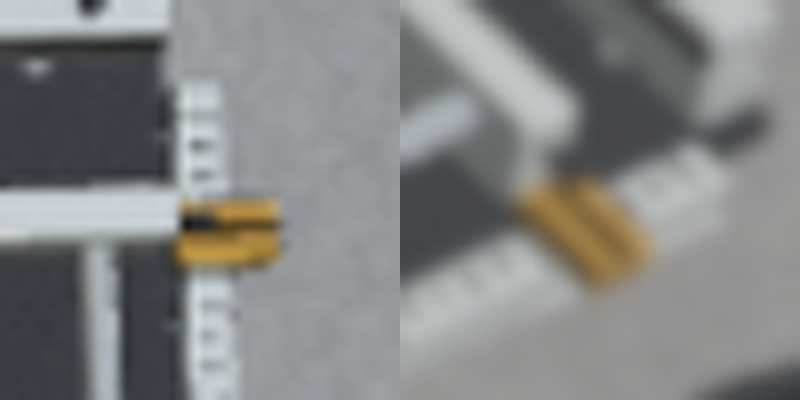

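The enlarged crop shows the dark pointer at about (414.5,207) over the brass rider, with the scribed line about 1 px below it (row about 208). Allowing for parallax, about 2 to 3 mm remain.

```bash
python3 -m inch '[{"rx":0,"ry":0,"rz":0,"x":0,"y":-0.15,"z":0,"hand":-1},{"rx":0,"ry":0,"rz":0,"x":0,"y":-0.25,"z":0,"hand":-1},{"rx":0,"ry":0,"rz":0,"x":0,"y":-0.25,"z":0,"hand":-1},{"rx":0,"ry":0,"rz":0,"x":0,"y":-0.25,"z":0,"hand":-1}]'|grep -v rot
python3 - <<'E'
from h import *
b=cv2.imread("pics/pr_top.png");print("before");print(b[202:214,411:425].mean(2).astype(int))
p=imaging.snapshot("top");print("after");print(p["pixels"][202:214,411:425].mean(2).astype(int))
print(atz(p,[416,208],.035),atz(p,[416,207],.035))
E
python3 pr.py
```

```text
clock: 25.55
tool_pos: [0.5246, -0.2452, -0.0068]
contact_force: [7.2, 2.0, -6.2]
width: 0.161
grip_force: 30.1
before
[[ 62 122 197 155 145 173 172 148 151 154 148 151 152 153]
 [122 143 198 189 189 196 188 150 153 154 153 151 153 156]
 [196 194 180 192 165 164 151 130 131 133 139 142 151 151]
 [209 195 144 146 129 131 130 127 126 128 136 153 151 150]
 [205 180  85  83  83  99 123 124 122 122 126 138 148 149]
 [205 180  38  38  39  51  68  66  66  68  68  86 127 146]
 [142 123  86  82  85  83  81  90 110 110 109 121 144 150]
 [ 78  84 116 115 116 116 116 118 124 123 122 124 131 152]
 [ 61  74 123 138 138 138 135 134 128 109 108 118 143 154]
 [ 60  59  91 127 129 129 122 107 104  94 110 144 152 153]
 [ 62  56  85 146 147 150 138 115 139 140 143 151 150 151]
 [ 67  68 107 192 193 196 185 151 150 151 149 149 148 150]]
after
[[ 61 121 197 156 146 173 171 150 151 154 152 152 152 154]
 [ 50 113 198 189 188 197 188 151 150 155 154 151 153 154]
 [178 161 180 192 164 163 149 131 130 133 139 142 152 152]
 [205 191 156 156 143 140 130 128 128 126 138 154 148 150]
 [206 189 109 106 107 117 124 
[... 411 characters left out ...]
4 152 149 151 151 149 147 149]]
[ 0.68739271 -0.30467018  0.035     ] [ 0.69000302 -0.30472922  0.035     ]
top pointer [414.  204.1] 0.75 [ 0.6964 -0.2986  0.04  ]
top rider_line [414.2 206.4] 0.48 [ 0.6915 -0.3001  0.035 ]
top pull_bar [395.1 271.4] 0.84 [ 0.5241 -0.247   0.042 ]
  pointer-rider mm 4.927229994850272
side pointer [426.2 300.2] 0.9 [ 0.6923 -0.2997  0.04  ]
side rider_line [429.1 303.6] 0.54 [ 0.695  -0.3071  0.035 ]
side pull_bar [345.6 311.7] 0.8 [ 0.524  -0.2448  0.042 ]
  pointer-rider mm -2.381562737370947
wrist pull_bar [320.3 310.5] 0.62 [ 0.5262 -0.2403  0.042 ]
[ 0.5246 -0.2452 -0.0068] [ 6.7456086   1.14703415 -7.06670388] 30.101681873202324 0.1630129711571873 26.2
```

Run:
```python
import cv2,numpy as np
g=lambda f:cv2.imread(f).astype(int).mean(2).astype(int)
i=g("pics/top.png");a=g("pics/pr_top.png")
print("initial");print(i[203:212,411:421]);print("init pointer zone");print(i[188:202,411:421]);print("now pointer old zone");print(a[188:202,411:421]);print("now-init");print((a-i)[198:214,409:419])
i=g("pics/side.png");a=g("pics/pr_side.png");print("side now-init");print((a-i)[292:312,418:440])
```

```text
initial
[[ 55 105 186 178 177 186 178 140 142 144]
 [ 57  95 168 180 155 151 140 121 123 124]
 [ 56  86 147 147 132 129 122 120 118 118]
 [ 56  74 125 119 118 119 116 114 115 114]
 [ 53  54  81  78  75  74  63  64  63  62]
 [ 56  59  84  84  83  81  77  84 103 102]
 [ 56  70 108 108 107 110 109 110 113 114]
 [ 56  69 114 129 129 128 126 126 119 100]
 [ 55  56  84 118 121 119 114  99  98  88]]
init pointer zone
[[121 141 142 148 149 145 142 142 143 139]
 [ 93 143 143 145 149 145 142 143 142 142]
 [111 147 145 147 145 145 146 145 143 141]
 [119 148 145 149 147 149 149 147 143 140]
 [172 155 147 143 143 146 145 144 142 142]
 [179 137 172 171 173 166 143 141 144 146]
 [175  97 101 102 133 181 150 143 144 146]
 [175 101  74  73 121 184 150 142 142 144]
 [143 103 139 131 139 157 152 140 140 141]
 [ 85 111 189 180 184 175 151 141 141 143]
 [ 83 112 199 189 191 185 160 144 143 143]
 [ 65 114 184 124 136 161 160 142 140 142]
 [ 58 117 193 174 177 179 161 139 141 144]
 [ 58 116 198 189 191 186 160 140 138 144]]
now pointer old zone
[[131 152 153 158 161 155 151 152 152 148]
 [100 152 153 157 1
[... 2413 characters left out ...]
3   7  10  10  10  12  12  12
   13  13  13  13]
 [ 16  34  51  44  26  13  10   7   6   7   7   9  10  10  11  12  13  12
   14  13  12  12]
 [  8  18  29  26  14   8   8   8   7   8   7   8   8   9  10  10  11  12
   12  12  12  12]
 [  6   9  12  10   8   6   6   7   8   8   7   7   7  10   9  11  12  12
   12  11  12  12]
 [  7   7   9   9   9   7   7   7   8   8   8   7   7   8   8   9  12  11
   11  11  12  11]
 [  8  10  11  11  12  10   7   7   7   7   9   8   7   8   8   9  11  12
   11  11  11  10]
 [ 11  11  12  13  13  11  10   9   7   6   8   8   8   8   8   8  10  10
   10  10  11  10]
 [ 11  12  12  13  13  11  11   9   9   7   7   8   9   8   8   8  10  11
   10  10  10  12]]
```

The pointer's apparent row (about 207.0 to 207.3, plus about 0.4 for parallax) matches the line's row (207.6), so it stands within about 1 mm of the mark. The grip is firm (about 30 N), so I hand in.

Run:
```python
from h import *
p=imaging.snapshot("top");print([(r["uv"],r["p"],atz(p,r["uv"],.003)[:2].round(3)) for r in landmark_of(p,"tray_top")[:2]])
print(bot.hand_in())
```

```text
[([245.3, 289.6], 0.94, array([0.477, 0.129])), ([394.3, 270.5], 0.34, array([ 0.529, -0.253]))]
the job is handed in; nothing more can be done
None
```

I handed the job in with the empty top tray flat on the mat, about 1 cm from its centre, and the gripper still holding the jaw open with its pointer within about 1 mm of the rider's line; the verdict was not shown.

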